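Rock the hand-blender battery into its charging cradle

TASK

Put the black battery pack of the cordless blender on charge: lift it from the worktop, put its orange tongue first, tilted, into the pocket of the white charging cradle and under the orange nose, push it against the sprung contacts until the other end clears, and rock that end down until the pack lies flat and fully home. Do not force it (keep the pack's push on the cradle well under 30 N), then let go and leave the other things on the worktop where they stand.

Things in the scene. Friction and masses are not known exactly. Their poses are not given: they have to be found in the camera images.
- battery: Black battery pack, 0.2 to 0.4 kg, 90 x 44 x 44 mm. Origin: centre of the underside. x runs along its length to the orange tongue, z up. Full-height part at x -45 to +31 mm, y +-22, z 0 to 44. Tongue: a low step, x +31 to +45, 36 wide, 8 mm high (z 0 to 8). Grip it across the 44 mm width, fingers no lower than 20 mm above its underside, to stay above the cradle's walls.
- tongue_tip (a point): Middle of the bottom edge of the battery's tongue end (x +45 mm, underside).
- heel_edge (a point): Middle of the bottom edge of the battery's other end, the heel (x -45 mm, underside).
- cradle: White charging cradle fixed to the worktop, 190 x 78 mm. Origin: centre of its underside; x along the pocket to the nose end, z up. Side rails 16 mm high; block behind the nose (x 73 to 95) 26 mm high; heel end block 13 mm. In it a grey pocket insert with orange nose, set anywhere up to 12 mm either way along x (too stiff to shift). The poses are of the housing and hide this shift: feel for it.
- pocket_mid (a point): Nominal middle of the pocket floor, 8 mm above the cradle's underside (0, 0, 8 in its frame; the insert lies up to 12 mm either way along x). Inner side walls at y +-22.8 mm (0.8 mm clearance a side), straight for 7 mm above the floor, then flaring out 4 mm over the next 5. The seated pack has its underside on the floor and its origin at the insert's middle.
- nose_mid (a point): Nominal middle of the lower front edge of the orange nose (37, 0, 20 in the cradle's frame; true x up to 12 mm either way). The nose is a plate over the pocket's end, 3.5 mm thick, running 21 mm on from here; its underside is 12 mm above the floor. It bars the pack from going straight down; tilted 10 to 15 degrees, tongue low, the tongue slides under it.
- contact_mid (a point): Nominal middle of the sprung contact plate's face under the nose (42.5, 0, 14 in the cradle's frame; true x up to 12 mm either way). A push along +x drives it back up to 4.5 mm: 2 N at first, 1 N more per mm, then a hard stop. Heel wall to plate is 87.5 mm when free, less than the 90 mm pack: push it back 3 mm or more (5 N) so that the heel can pass.
- heel_wall_top (a point): Nominal middle of the inner top edge of the heel wall (-45, 0, 22 in the cradle's frame; true x up to 12 mm either way): 14 mm above the floor, 8 mm thick, square edged. When the heel is down, the contacts press the pack against this wall, and friction can leave the heel hanging until it is pressed down from above.
- mug_tea: Bystander, to be left alone: cream tea mug with a handle, 83 mm across, 94 mm tall, behind the cradle; origin at the centre of its underside.
- jar_mustard: Bystander, to be left alone: squat glass jar with a green lid, 68 x 84 mm; origin at the centre of its underside.
- spice_4: Bystander, to be left alone: slim spice jar with a green cap, 46 x 106 mm, behind the cradle; origin at the centre of its underside.
- spice_2: Bystander, to be left alone: slim spice jar with a green cap, 46 x 106 mm, on the left of the worktop; origin at the centre of its underside.

How it is judged (in metres and radians):
On the way, in this order (a step that is already met when the one before it is completed fails the run):
1. the battery is lifted clear of the worktop (height (world z) of battery above 0.03 m), for 0.1 s.
2. tongue first: the tongue's end is down in the pocket at the nose end while the heel is still up (z of tongue_tip in the frame of cradle below 0.015 m and x of tongue_tip in the frame of cradle above 0.02 m and z of heel_edge in the frame of cradle above 0.02 m), for 0.1 s.
At the end, for the whole second after the job is handed in: The battery lies flat in the pocket, tongue under the nose: both ends of its underside within 2.5 mm of the pocket floor (z 8 mm in the cradle), tilt under 0.05 rad, in line with the cradle within 0.06 rad and 3 mm, tongue end 30 to 60 mm along the cradle's x, at rest (z of each of tongue_tip, heel_edge in the frame of cradle below 0.0105 m and angle between battery's own z axis and vertical below 0.05 rad and x of tongue_tip in the frame of cradle between 0.03 and 0.06 m and y of battery in the frame of cradle between -0.003 and 0.003 m and angle between the x axis of battery and the x axis of cradle, either way round below 0.06 rad and linear speed of battery below 0.01 m/s); the robot touches nothing.
It fails at once if the battery is forced: it presses on the cradle with more than 30 N (contact force between battery and cradle above 30 N).
It fails at once if a bystander (mug, jars) is moved more than 20 mm (distance of any of mug_tea, jar_mustard, spice_4, spice_2 from where it was at the start of the episode above 0.02 m).
It also fails if it takes over 64 s, if anything falls off the work surface, if the arm or the gripper's body presses on something with over 40 N, if the wrist force passes 120 N, or if a joint passes its speed limit or range.

ROBOT

A 7-joint arm with a two-finger parallel gripper is mounted at the origin on a cart in front of the work surface, level with it; the furniture and walls round the work are solid. World frame = base frame: x ahead of the robot, y to its left, z up, the work surface at z = 0. Lengths are in m, angles in degrees, forces in N, time in s.
With the tool pointing down it reaches from about 0.425 to 0.875 m from the base axis. Payload 4.7 kg.
Tool frame: the origin (TCP) lies between the finger pads; the fingertips stand 19 mm ahead of it and the grasp point (between the pads) is the TCP; x points along the fingers, z is the direction in which the jaws open and shut, and the axes are right-handed (so a half turn about x gives the same grasp; the last joint's range is limited). The gripper opens to 87 mm and grips with 3 to 60 N. Pads are 19 mm wide; open, the fingers measure 117 mm over their backs; the gripper's body (75 mm by 190 mm) begins 51 mm behind the grasp point.
Start: joints at [66.927, 18.392, -4.016, 83.108, 1.295, 78.541, -3.26], TCP at [0.263, -0.594, 0.242] pointing down, gripper open.
Joint ranges: [-163.93, 163.93], [-17.29, 119.83], [-79.2, 71.16], [3.27, 140.29], [-89.18, 269.18], [5.43, 117.66], [-154.24, 154.24]. Speed limits (degrees/s): [147.25, 147.25, 180, 180, 180, 180, 180].

INTERFACE

Orientations are given as [roll, pitch, yaw] about the fixed x, y, z axes, in that order (R = Rz(yaw) Ry(pitch) Rx(roll)).
In Python, from cell import monitor, read_camera, camera_model, env, regions_of gives the robot as it stands. The module is installed in compiled form; this text tells all that it offers.
- The arm moves only by the tool step_arm, never from a script. Its argument "deltas" is a list of rows, each a list of 5 numbers: the gripper's target within -1 to 1 (fully open at 1, half-way at 0, shut at -1), then the shift along the tool's x, y, z in m, then the turn about the tool's x in degrees. A call has 1 to 12 rows; each row is the pose to reach, as a shift and turn from the pose commanded when the call began, along the tool's axes at that moment; what a row does not reach only later rows make up. A row lasts 1/8 s, in which the tool goes at most 62.5 mm and 10.7 degrees, less where a joint would pass 70% of its speed; a pose out of reach is approached as far as the arm can. A call with a gripper value outside its range is refused whole. The fingers move at their own pace and stop on an object; "newtons" is the grip in N (left out, the last holds). Time passes only in rows, so rows that repeat a pose let the fingers close. It gives the time, the measured TCP pose, the force and the opening at its end, in the units of the state.
- monitor.get_obs(): the state, without advancing time (a new reading comes with each control period).
- read_camera(name): name is "scene" or "top"; returns (picture, depth): 400x640x3 uint8, red, green, blue; 400x640 float32, m along the optical axis (not along the pixel's ray), 0 where there is no reading.
- camera_model(name): a dict with "fx", "fy", "cx", "cy" (pixels), "xyz" and "attitude" of the camera in the world. Camera axes: x right, y down, z forward; pixel columns grow to the right and rows downward; lengths in m; the calibration is good to about 2 mm. A picture is of the moment at which its call begins. camera_model takes no time and is no camera call.
- env.sign_off(): hands the job in, once; it reports no verdict.
Trained networks look in the newest picture that a camera, given by its name, has taken for a name from the list of things; names that differ only in an ending like _2 or _b are one class to them, and where a whole thing is asked for, a point or a joint stands for the part that bears it (a point fixed in the world has none). Each returns a list of dicts, best first, with "p" (0 to 1); they miss things now and then, are a little off and sometimes report something else, mostly with a low value. They report only what shows in the picture. A call takes as long as a camera call.
- regions_of(camera, thing): "pixels" (400x640 bool, what is visible of it) and "pixel" ([column, row] in pixels, amid what is visible of it).
The state is a dict: "time_s": time; "qpos": joint angles; "joint_velocities": joint speeds; "effort": joint torques, N m; "tool_pos": TCP position; "tool_rot": TCP orientation; "force": force on the tool from outside, world axes, zero at the start; "wrist_torque": the same for the moment, N m; "grip_width": finger opening in m.
Only numpy, scipy, OpenCV 4.12 (cv2) and the standard library are available. Lean on these libraries where they do the work, as an engineer would, in place of code of your own. Each camera call takes 0.05 s, during which the arm holds its last target. There are 200 camera calls.

## Working session

There is one attempt and no reset: what is moved stays moved. The work goes in short steps, Python scripts to look and compute and a tool call to move; the robot and the scene stay as the last step left them, time stands still between calls to the robot, and variables do not carry over. Pictures are saved under pics/ and viewed, about 8 in all and at most 12, crops included, and the job is handed in when it is done.

Besides the shell and the picture viewer there is one more tool, called after ">>>" by a JSON object that holds its "api" and its "payload". step_arm: Moves the arm, as the interface text tells. Its arguments: {"type":"object","properties":{"deltas":{"type":"array"},"newtons":{"type":"number"}},"required":["deltas"]}

```bash
mkdir -p pics; cat > h.py <<'E'
import numpy as np, cv2
from scipy.spatial.transform import Rotation as R
from cell import monitor, read_camera, camera_model, env, regions_of
def cam(n):
    m=camera_model(n); return m
def pts(n,d,mask=None):
    m=camera_model(n); 
    v,u=np.nonzero((d>0) if mask is None else (mask&(d>0)))
    z=d[v,u]; P=np.c_[(u-m['cx'])/m['fx']*z,(v-m['cy'])/m['fy']*z,z]
    a=np.array(m['attitude'],float)
    Rm=a if a.shape==(3,3) else R.from_euler('xyz',a,degrees=True).as_matrix()
    return P@Rm.T+np.array(m['xyz']),u,v
E
python3 - <<'E'
from h import *
print(monitor.get_obs())
for n in('scene','top'):
    print(camera_model(n))
    p,d=read_camera(n); cv2.imwrite(f'pics/{n}0.png',p[:,:,::-1]); np.save(f'{n}0.npy',d)
    for t in('battery','cradle','nose_mid','mug_tea','jar_mustard','spice_4'):
        for r in regions_of(n,t)[:3]:
            P,u,v=pts(n,d,r['pixels']); print(n,t,round(r['p'],2),r['pixel'],np.median(P,0).round(3) if len(P) else None,P.min(0).round(3),P.max(0).round(3))
            if t in('battery','cradle'):
                P2=P[P[:,2]>np.percentile(P[:,2],30)]
                print(cv2.minAreaRect((P[:,:2]*1000).astype(np.float32)))
E
```

```text
{'time_s': 0.0, 'qpos': array([66.92738055, 18.43850163, -4.01424701, 83.17543349,  1.29389148,
       78.53956074, -3.25841211]), 'joint_velocities': array([ 0.04071769,  0.0546759 ,  0.08448247, -0.09749928, -0.03890779,
       -0.03755457,  0.0558034 ]), 'effort': array([ 4.57984570e-04, -4.91288924e+01, -4.03176695e-01, -3.12527132e+01,
       -6.37075701e-02,  4.36913827e-02,  1.61821740e-04]), 'tool_pos': array([ 0.26287979, -0.59390657,  0.24046295]), 'tool_rot': array([-177.33170294,   89.89156133,  116.55082556]), 'force': array([ 0.26766586, -0.10467043, -0.03330021]), 'wrist_torque': array([-0.00360019,  0.00495914,  0.0487405 ]), 'grip_width': 0.08711391479646935}
{'fx': 379.7263590321785, 'fy': 379.7263590321785, 'cx': 324.59539616747065, 'cy': 193.0444620435579, 'xyz': array([-0.2597244 ,  0.64358299,  0.81661762]), 'attitude': array([-126.21018121,   -0.47221092, -124.76658681])}
scene battery 0.97 [355.5, 223.0] [0.439 0.034 0.036] [ 0.402  0.    -0.003] [0.496 0.052 0.047]
((448.0541076660156, 25.717914581298828), (45.97321701049805, 91.58479309082031), 81.2101135253
[... 1451 characters left out ...]
mid 0.71 [437.8, 188.6] [ 0.511 -0.344  0.014] [ 0.414 -0.411 -0.002] [ 0.616 -0.279  0.034]
top nose_mid 0.3 [346.6, 224.1] [0.44  0.03  0.042] [ 0.403 -0.011 -0.003] [0.529 0.054 0.054]
top mug_tea 0.91 [342.6, 150.6] [ 0.749 -0.068  0.06 ] [ 0.686 -0.153 -0.002] [ 0.883 -0.028  0.1  ]
top mug_tea 0.34 [436.9, 190.1] [ 0.511 -0.343  0.014] [ 0.414 -0.412 -0.006] [ 0.625 -0.279  0.034]
top jar_mustard 0.84 [419.1, 148.5] [ 0.662 -0.336  0.065] [ 0.642 -0.416 -0.003] [ 0.78  -0.307  0.092]
top jar_mustard 0.38 [439.9, 188.8] [ 0.512 -0.344  0.013] [ 0.414 -0.415 -0.006] [ 0.629 -0.279  0.034]
top spice_4 0.62 [382.6, 139.3] [ 0.738 -0.217  0.072] [ 0.726 -0.246  0.004] [ 0.773 -0.2    0.112]
```

```bash
python3 - <<'E'
from h import *
a=cv2.imread('pics/scene0.png')[100:300,220:500]; b=cv2.imread('pics/top0.png')[100:260,300:500]
a=cv2.resize(a,(560,400),interpolation=2); cv2.imwrite('pics/a.png',a)
b=cv2.resize(b,(750,600),interpolation=2); cv2.imwrite('pics/b.png',b)
# height profile of cradle and battery
d=np.load('top0.npy'); d2=np.load('scene0.npy')
P=np.r_[pts('top',d)[0],pts('scene',d2)[0]]
def fit(lo,hi,zlo,zhi):
    m=np.all((P[:,:2]>lo)&(P[:,:2]<hi),1)&(P[:,2]>zlo)&(P[:,2]<zhi)
    Q=P[m]; print(len(Q),cv2.minAreaRect((Q[:,:2]*1000).astype(np.float32)),np.percentile(Q[:,2],[5,50,95]).round(4)); return Q
fit([.38,-.02],[.53,.08],.035,.06)
fit([.38,-.02],[.53,.08],.004,.06)
fit([.38,-.44],[.63,-.26],.009,.04)
fit([.38,-.44],[.63,-.26],.021,.04)
E
```

```text
526 ((457.56512451171875, 24.63633155822754), (46.743896484375, 84.39273834228516), 81.14720916748047) [0.0381 0.0433 0.0489]
968 ((454.64813232421875, 30.45538330078125), (145.92564392089844, 99.39111328125), 0.8559757471084595) [0.005  0.039  0.0478]
1222 ((514.2940673828125, -350.9134216308594), (170.8162841796875, 211.342529296875), 84.33917999267578) [0.0095 0.0165 0.027 ]
377 ((510.5802001953125, -345.59918212890625), (78.88863372802734, 183.18630981445312), 69.19557189941406) [0.0212 0.0239 0.0294]
```

View pics/a.png

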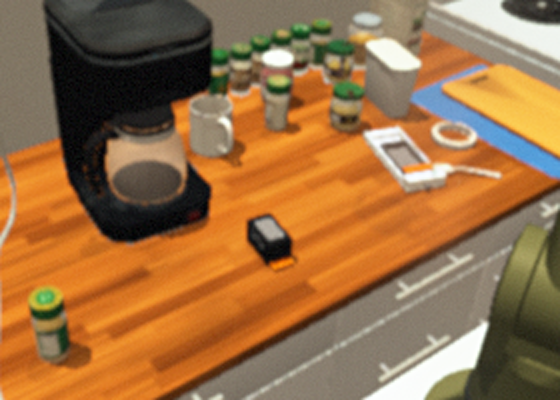

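View pics/b.png

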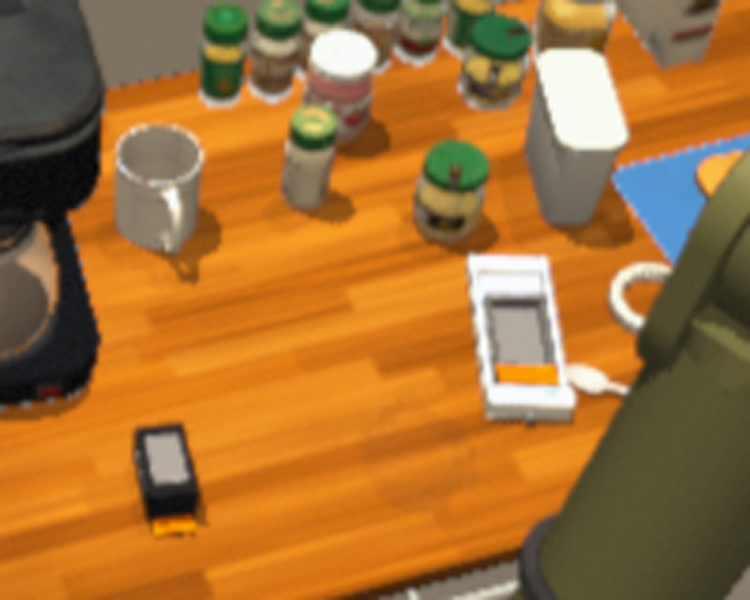

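```bash
cat > fit.py <<'E'
from h import *
from scipy.optimize import minimize
def proj(n,W):
    m=camera_model(n); Rm=R.from_euler('xyz',m['attitude'],degrees=True).as_matrix()
    c=(W-np.array(m['xyz']))@Rm; return np.c_[c[:,0]/c[:,2]*m['fx']+m['cx'],c[:,1]/c[:,2]*m['fy']+m['cy']]
def box(x0,x1,y,z0,z1): return np.array([[x,s*y,z] for x in(x0,x1) for s in(-1,1) for z in(z0,z1)])/1000.
BAT=[box(-45,31,22,0,44),box(31,45,18,0,8)]
CR=[box(-95,73,39,0,14.5),box(73,95,39,0,26)]
def place(B,p,z0=0): 
    c,s=np.cos(p[2]),np.sin(p[2]); return B@np.array([[c,-s,0],[s,c,0],[0,0,1]]).T+[p[0],p[1],z0]
def cost(p,parts,masks):
    t=0
    for n,M in masks.items():
        im=np.zeros((400,640,),np.float32); v,u=np.nonzero(M); r0,c0=v.min()-15,u.min()-15; S=6
        big=np.zeros(((np.ptp(v)+30)*S,(np.ptp(u)+30)*S),np.uint8)
        for b in parts:
            q=(proj(n,place(b,p))-[c0,r0]+.5)*S
            cv2.fillConvexPoly(big,cv2.convexHull(np.round(q*16).astype(np.int32)),1,shift=4)
        m=cv2.resize(M[r0:r0+np.ptp(v)+30,c0:c0+np.ptp(u)+30].astype(np.uint8),big.shape[::-1],interpolation=0)
        t+=1-(big&m).sum()/(big|m).sum()
    return t
def fit(parts,masks,p0):
    s=np.array(p0)+np.array([[0,0,0],[.006,0,0],[0,.006,0],[0,0,.06]])
    r=minimize(cost,p0,args=(parts,masks),method='Nelder-Mead',options=dict(initial_simplex=s,xatol=1e-5,fatol=1e-5)); return r.x,r.fun
E
python3 - <<'E'
from fit import *
mb,mc,pic={},{},{}
for n in('scene','top'):
    pic[n],_=read_camera(n); mb[n]=regions_of(n,'battery')[0]['pixels']; mc[n]=regions_of(n,'cradle')[0]['pixels']
for M,parts,p0 in((mb,BAT,[.4507,.0257,np.radians(171)]),(mc,CR,[.513,-.347,np.radians(159.5)])):
    for k in(['scene','top'],['scene'],['top']):
        x,f=fit(parts,{n:M[n] for n in k},p0); print(k,x[:2].round(4),np.degrees(x[2]).round(2),round(f,3))
        if len(k)==2: best=x
pc=best; out=[]
for n in('scene','top'):
    for z in(.0235,.022):
        X,Y=np.meshgrid(np.arange(-100,101,.5),np.arange(-45,45.1,.5)); W=place(np.c_[X.ravel()/1e3,Y.ravel()/1e3,0*X.ravel()+z],pc)
        q=proj(n,W).astype(np.float32).reshape(*X.shape,2)
        im=cv2.remap(pic[n],q[...,0],q[...,1],1); 
        for i in range(0,401,20): im[-6:,i]=(255,0,0)
        out.append(im[:,:,::-1])
        if z==.0235:
            h=cv2.cvtColor(im,cv2.COLOR_RGB2HSV)[60:120]; sat=np.median(h[...,1],0)
            print(n,'sat',[(int(x),int(s)) for x,s in zip(np.arange(-100,101,.5)[230:350:4],sat[230:350:4])])
            print('val',[(int(x),int(s)) for x,s in zip(np.arange(-100,101,.5)[40:140:4],np.median(h[...,2],0)[40:140:4])])
cv2.imwrite('pics/c.png',np.vstack(out)[:600])
# tool matrix
o=monitor.get_obs(); print(o['time_s'],R.from_euler('xyz',o['tool_rot'],degrees=True).as_matrix().round(3))
E
```

```text
['scene', 'top'] [0.4511 0.0257] 170.86 0.152
['scene'] [0.4503 0.0241] 169.79 0.052
['top'] [0.4521 0.0267] 171.78 0.056
['scene', 'top'] [ 0.5169 -0.3474] 160.93 0.156
['scene'] [ 0.515 -0.348] 160.35 0.072
['top'] [ 0.5194 -0.3474] 161.09 0.067
scene sat [(15, 41), (17, 42), (19, 42), (21, 42), (23, 42), (25, 42), (27, 40), (29, 40), (31, 39), (33, 39), (35, 40), (37, 44), (39, 51), (41, 64), (43, 80), (45, 99), (47, 119), (49, 141), (51, 161), (53, 180), (55, 194), (57, 205), (59, 210), (61, 203), (63, 185), (65, 161), (67, 125), (69, 87), (71, 51), (73, 24)]
val [(-80, 235), (-78, 238), (-76, 242), (-74, 244), (-72, 247), (-70, 249), (-68, 248), (-66, 246), (-64, 243), (-62, 240), (-60, 237), (-58, 234), (-56, 233), (-54, 232), (-52, 234), (-50, 236), (-48, 239), (-46, 241), (-44, 243), (-42, 242), (-40, 234), (-38, 225), (-36, 212), (-34, 197), (-32, 179)]
top sat [(15, 27), (17, 27), (19, 27), (21, 27), (23, 27), (25, 27), (27, 27), (29, 27), (31, 27), (33, 27), (35, 27), (37, 27), (39, 27), (41, 32), (43, 40), (45, 58), (47, 107), (49, 147), (51, 198), (53, 248), (55, 255), (57, 255), (59, 255), (61, 255), (63, 255), (65, 255), (67, 228), (69, 166), (71, 101), (73, 48)]
val [(-80, 248), (-78, 251), (-76, 252), (-74, 252), (-72, 250), (-70, 248), (-68, 240), (-66, 232), (-64, 231), (-62, 234), (-60, 241), (-58, 247), (-56, 253), (-54, 253), (-52, 253), (-50, 253), (-48, 253), (-46, 252), (-44, 249), (-42, 244), (-40, 227), (-38, 210), (-36, 189), (-34, 163), (-32, 136)]
1.0 [[-0.     0.914  0.405]
 [-0.     0.405 -0.914]
 [-1.    -0.     0.   ]]
```

```bash
python3 -c "
import cv2;a=cv2.imread('pics/c.png');print(a.shape);cv2.imwrite('pics/c2.png',a[:600,:800])"
```

```text
(600, 402, 3)
```

View pics/c.png

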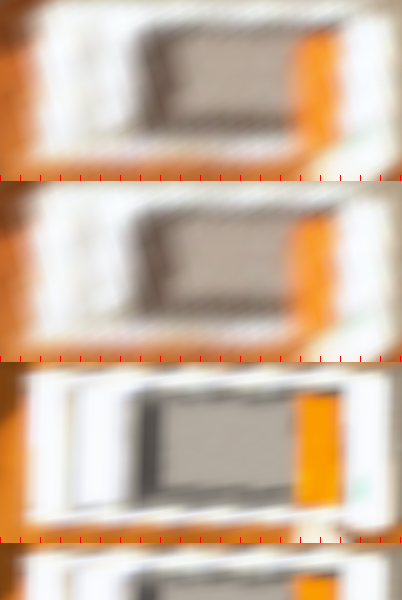

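```bash
python3 - <<'E'
from h import *
P=np.r_[pts('top',np.load('top0.npy'))[0],pts('scene',np.load('scene0.npy'))[0]]
for c in((.476,.022),(.52,-.35)):
    r=np.hypot(P[:,0]-c[0],P[:,1]-c[1]); m=(P[:,2]>.06)&(r<.22)&(P[:,2]<.5)
    Q=P[m]; print(len(Q)); 
    if len(Q): 
        i=np.argsort(r[m])[:400:60]; print(Q[i].round(3), r[m][i].round(3))
E
```

```text
6985
[[0.572 0.067 0.325]
 [0.572 0.074 0.324]
 [0.571 0.078 0.273]
 [0.582 0.057 0.312]
 [0.578 0.069 0.309]
 [0.572 0.081 0.287]
 [0.584 0.058 0.349]] [0.106 0.109 0.11  0.111 0.112 0.113 0.114]
1308
[[ 0.641 -0.339  0.076]
 [ 0.651 -0.339  0.085]
 [ 0.657 -0.366  0.065]
 [ 0.665 -0.35   0.084]
 [ 0.633 -0.446  0.083]
 [ 0.638 -0.442  0.099]
 [ 0.634 -0.449  0.103]] [0.121 0.131 0.138 0.145 0.148 0.15  0.151]
```

>>> {"api": "step_arm", "payload": {"deltas": [[1,0.01,0.037,-0.0397,3],[1,0.02,0.074,-0.0794,6],[1,0.03,0.111,-0.1191,9],[1,0.04,0.148,-0.1588,12],[1,0.05,0.185,-0.1985,15],[1,0.06,0.222,-0.2383,18],[1,0.07,0.259,-0.278,21],[1,0.08,0.296,-0.3177,24],[1,0.09,0.333,-0.3574,27],[1,0.1,0.37,-0.3971,30],[1,0.11,0.407,-0.4368,33],[1,0.12,0.4439,-0.4765,33]], "newtons": 6}}

```text
time_s: 2.5
tool_pos: [0.4768, 0.0225, 0.1217]
tool_rot: [73.7, 89.9, -25.5]
force: [0.5, -0.3, -0.0]
grip_width: 0.0871
```

>>> {"api": "step_arm", "payload": {"deltas": [[1,0.03,0,0,0],[1,0.06,0,0,0],[1,0.079,0,0,0],[1,0.079,0,0,0],[-1,0.079,0,0,0],[-1,0.079,0,0,0],[-1,0.079,0,0,0],[-1,0.079,0,0,0],[-1,0.079,0,0,0],[-1,0.079,0,0,0]], "newtons": 5}}

```text
time_s: 3.75
tool_pos: [0.4762, 0.0208, 0.0427]
tool_rot: [17.9, 90.0, -81.2]
force: [-1.3, -0.1, 1.4]
grip_width: 0.0439
```

>>> {"api": "step_arm", "payload": {"deltas": [[-1,-0.004,0,0,0],[-1,-0.008,0,0,0],[-1,-0.012,0,0,0],[-1,-0.016,0,0,0],[-1,-0.016,0,0,0],[-1,-0.016,0,0,0]], "newtons": 5}}

```text
time_s: 4.5
tool_pos: [0.4767, 0.021, 0.0589]
tool_rot: [90.6, 89.9, -8.6]
force: [1.3, -0.1, -0.8]
grip_width: 0.0444
```

```bash
python3 - <<'E'
from h import *
out=[]
for n in('scene','top'):
    p,d=read_camera(n); u,v=(345,220) if n=='scene' else (345,225)
    out.append(cv2.resize(p[v-45:v+45,u-60:u+60,::-1],(640,480),interpolation=2)[:300+180])
cv2.imwrite('pics/d.png',cv2.resize(np.vstack(out),(400,600)))
E
```

```text
(no output)
```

View pics/d.png

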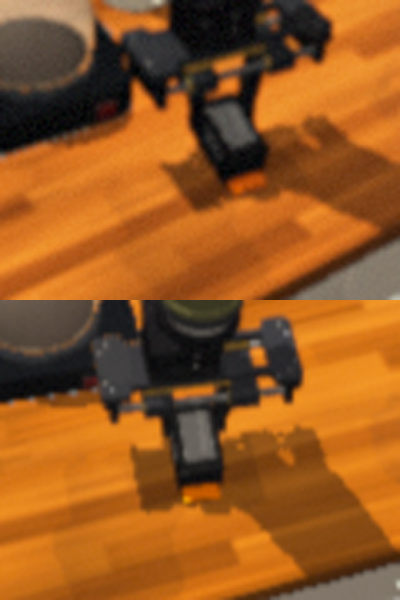

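>>> {"api": "step_arm", "payload": {"deltas": [[-1,0,0,0,0],[-1,0,0,0,0],[-1,0,0,0,0],[-1,-0.02,0,0,0],[-1,-0.05,0,0,0],[-1,-0.08,0,0,0],[-1,-0.08,0,0,0]], "newtons": 40}}

```text
time_s: 5.48
tool_pos: [0.4769, 0.0211, 0.1398]
tool_rot: [84.8, 89.8, -14.3]
force: [0.5, 0.2, -3.2]
grip_width: 0.0438
```

```bash
cat > tilt.py <<'E'
from fit import *
def fit_hand(B,masks,p0):
    # p: tilt(rad, tongue low), pivot offset along pack x, z ; yaw, TCP xy known
    pass
def run(tag,yaw):
    o=monitor.get_obs(); T=np.array(o['tool_pos']); print(o['time_s'],T.round(4),o['force'].round(1))
    ax=np.array([np.cos(yaw),np.sin(yaw),0]); out=[]
    for n in('scene','top'):
        p,d=read_camera(n); cv2.imwrite(f'pics/{tag}_{n}.png',p[:,:,::-1])
        rr=regions_of(n,'battery')
        if not rr: print(n,'none');continue
        M=rr[0]['pixels']; np.save(f'{tag}_{n}.npy',M)
        P,u,v=pts(n,d,M); q=(P-T); a=q@ax; l=q@np.array([-ax[1],ax[0],0]); z=q[:,2]
        hsv=cv2.cvtColor(p,cv2.COLOR_RGB2HSV)[v,u]
        k=(abs(l)<.017)&(z>-.06)&(hsv[:,1]<60)&(a>.012)&(a<.055)&(z>-.03)&(z<.03)
        c=np.polyfit(a[k],z[k],1); res=z[k]-np.polyval(c,a[k]); k2=abs(res)<.004
        c=np.polyfit(a[k][k2],z[k][k2],1); print(n,round(rr[0]['p'],2),M.sum(),k.sum(),'slope deg',np.degrees(np.arctan(c[0])).round(1),'z@tcp',c[1].round(4))
        og=(hsv[:,1]>200)&(hsv[:,2]>180); 
        if og.sum(): print(' orange',og.sum(),np.median(a[og]).round(4),np.percentile(a[og],[5,95]).round(4),np.median(z[og]).round(4),'lat',np.median(l[og]).round(4))
E
python3 -c "
from tilt import *
run('e',np.radians(170.9))"
```

```text
5.475 [0.4769 0.0211 0.1398] [ 0.5  0.2 -3.2]
scene 0.6 471 114 slope deg -14.8 z@tcp 0.0008
 orange 35 0.0566 [-0.1258  0.0642] -0.0528 lat -0.0016
top 0.94 391 139 slope deg -16.3 z@tcp 0.0017
 orange 25 0.0589 [0.0558 0.0657] -0.0506 lat -0.0054
```

>>> {"api": "step_arm", "payload": {"deltas": [[-1,0,0.012,0.036,1],[-1,0,0.026,0.08,3],[-1,0,0.042,0.127,4],[-1,0,0.058,0.174,5],[-1,0,0.074,0.221,6],[-1,0,0.089,0.268,7],[-1,0,0.103,0.31,8],[-1,0.01,0.114,0.342,9],[-1,0.02,0.1195,0.3602,10],[-1,0.02,0.1195,0.3602,10],[-1,0.02,0.1195,0.3602,10],[-1,0.02,0.1195,0.3602,10]], "newtons": 40}}

```text
time_s: 7.18
tool_pos: [0.5378, -0.3517, 0.1192]
tool_rot: [121.2, 90.0, 12.2]
force: [0.1, -0.0, -3.4]
grip_width: 0.0435
```

```bash
python3 - <<'E'
from tilt import *
run('f',np.radians(160.93))
o=monitor.get_obs(); Rm=R.from_euler('xyz',o['tool_rot'],degrees=True).as_matrix(); print('z ang',np.degrees(np.arctan2(Rm[1,2],Rm[0,2])))
out=[]
for n,(u,v) in dict(scene=(420,175),top=(435,190)).items():
    p=cv2.imread(f'pics/f_{n}.png'); out.append(cv2.resize(p[v-45:v+45,u-60:u+60],(400,300),interpolation=2))
cv2.imwrite('pics/f.png',np.vstack(out))
E
```

```text
7.175 [ 0.5378 -0.3517  0.1192] [ 0.1 -0.  -3.4]
scene 0.84 384 26 slope deg -16.6 z@tcp 0.0008
 orange 13 0.0574 [-0.0361  0.0624] -0.0522 lat -0.0014
top 0.8 391 130 slope deg -16.7 z@tcp 0.0025
 orange 22 0.0575 [0.0531 0.0619] -0.0495 lat -0.0035
z ang -109.06402816055551
```

View pics/f.png

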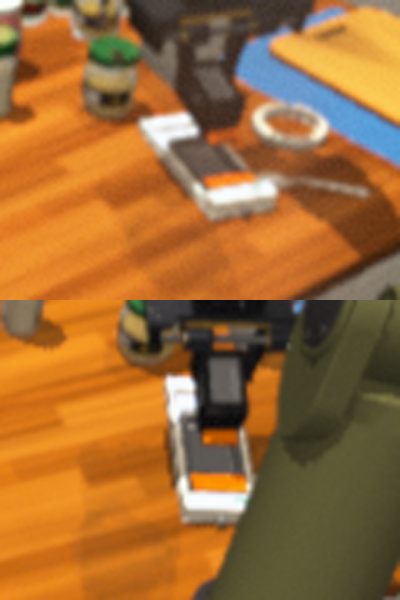

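```bash
python3 - <<'E'
from fit import *
T=np.array([.5378,-.3517,.1192]); yaw=np.radians(160.93); ax=np.array([np.cos(yaw),np.sin(yaw),0]); la=np.array([-ax[1],ax[0],0])
C=np.array([.5169,-.3474,0])
def warp(n,img,O,X,Y,Z):
    W=O+X.ravel()[:,None]*ax+Y.ravel()[:,None]*la+np.c_[0*X.ravel(),0*X.ravel(),Z.ravel()]
    q=proj(n,W).astype(np.float32).reshape(*X.shape,2); return cv2.remap(img,q[...,0],q[...,1],1)
def edges(v,y):  # half-level crossing outward
    h=(v.max()+v.min())/2; i=np.nonzero(v>h)[0]; return y[i[0]]*1e3,y[i[-1]]*1e3
y=np.arange(-.04,.0401,.0005)
for n in('scene','top'):
    im0=cv2.imread(f'pics/{n}0.png'); im1=cv2.imread(f'pics/f_{n}.png')
    # nose
    X,Y=np.meshgrid(np.arange(.052,.066,.001),y); w=warp(n,im0,C,X,Y,0*X+.0235); o=(w[...,2].astype(float)-w[...,0]).mean(1)
    i=abs(y)<.033; print(n,'nose lat',edges(o[i],y[i]))
    X,Y=np.meshgrid(np.arange(-.01,.035,.001),y); w=warp(n,im0,C,X,Y,0*X+.016); o=255-w.astype(float).mean((1,2)); i=abs(y)<.034
    print('  pocket(grey) lat at z16',edges(o[i],y[i]),o[::8].astype(int))
    # pack top face, tilt 15.5
    t=np.tan(np.radians(15.8)); X,Y=np.meshgrid(np.arange(.016,.036,.001),y); w=warp(n,im1,T,X,Y,.0012-X*t); g=w.astype(float).mean((1,2))
    i=abs(y)<.02; print('  label lat',edges(g[i],y[i]), g[::8].astype(int))
    a=np.arange(0,.08,.001); X,Y=np.meshgrid(a,y[abs(y)<.008]); w=warp(n,im1,T,X,Y,.0012-X*t); print('  along top',w.mean((0,2))[10:60:4].astype(int))
    cv2.imwrite(f'pics/w_{n}.png',w)
E
```

```text
scene nose lat (np.float64(-27.99999999999999), np.float64(31.000000000000064))
  pocket(grey) lat at z16 (np.float64(-26.49999999999999), np.float64(30.50000000000006)) [ 56  32  34  70 101 101  91  87  87  87  86  85  85  92 109 131 135 108
  70  50  65]
  label lat (np.float64(-13.999999999999977), np.float64(15.500000000000048)) [ 48  49  52  54  54  55  68  84  91  92  94  95  99  92  75  72  95 127
 147 155 155]
  along top [95 94 94 94 94 94 93 93 84 69 56 50 50]
top nose lat (np.float64(-28.49999999999999), np.float64(26.000000000000057))
  pocket(grey) lat at z16 (np.float64(-29.499999999999993), np.float64(29.50000000000006)) [ 68  15  39 103 119  94  86  85  85  85  85  85  85  85  89 119 128 104
  27  39 106]
  label lat (np.float64(-15.999999999999979), np.float64(13.000000000000046)) [230 201  99  44  35  34  77  95  96  95  96 103 107  85  49  65  88 110
 117 116 116]
  along top [98 98 99 98 99 99 98 96 81 47 26 24 18]
```

>>> {"api": "step_arm", "payload": {"deltas": [[-1,0.01,0,0.003,0],[-1,0.022,0,0.003,0],[-1,0.034,0,0.003,0],[-1,0.042,0,0.003,0],[-1,0.042,0,0.003,0],[-1,0.042,0,0.003,0]], "newtons": 20}}

```text
time_s: 8.12
tool_pos: [0.5364, -0.3565, 0.0768]
tool_rot: [78.6, 90.0, -30.5]
force: [0.7, -0.2, -2.4]
grip_width: 0.0435
```

>>> {"api": "step_arm", "payload": {"deltas": [[-1,0.001,0,0,0],[-1,0.002,0,0,0],[-1,0.003,0,0,0],[-1,0.004,0,0,0],[-1,0.004,0,0,0]]}}

```text
time_s: 8.75
tool_pos: [0.5359, -0.3563, 0.0724]
tool_rot: [-86.7, 90.0, 164.1]
force: [-0.3, -0.1, -3.5]
grip_width: 0.0441
```

>>> {"api": "step_arm", "payload": {"deltas": [[-1,0.001,0,0,0],[-1,0.0015,0,0,0],[-1,0.002,0,0,0],[-1,0.0025,0,0,0],[-1,0.0025,0,0,0]]}}

```text
time_s: 9.38
tool_pos: [0.536, -0.3564, 0.07]
tool_rot: [-49.9, 90.0, -159.0]
force: [-0.6, -0.5, -2.9]
grip_width: 0.0438
```

>>> {"api": "step_arm", "payload": {"deltas": [[-1,0.0005,0,0,0],[-1,0.001,0,0,0],[-1,0.0015,0,0,0],[-1,0.0015,0,0,0]]}}

```text
time_s: 9.88
tool_pos: [0.536, -0.3564, 0.0685]
tool_rot: [-72.5, 90.0, 178.4]
force: [0.5, 0.1, -2.8]
grip_width: 0.0438
```

>>> {"api": "step_arm", "payload": {"deltas": [[-1,0.0005,0,0,0],[-1,0.001,0,0,0],[-1,0.0015,0,0,0],[-1,0.0015,0,0,0]]}}

```text
time_s: 10.38
tool_pos: [0.5361, -0.3564, 0.0671]
tool_rot: [38.5, 90.0, -70.6]
force: [-0.2, -0.1, -3.2]
grip_width: 0.0436
```

>>> {"api": "step_arm", "payload": {"deltas": [[-1,0.0005,0,0,0],[-1,0.001,0,0,0],[-1,0.0015,0,0,0],[-1,0.0015,0,0,0]]}}

```text
time_s: 10.88
tool_pos: [0.5366, -0.3566, 0.0662]
tool_rot: [76.2, 89.9, -32.9]
force: [0.4, 0.6, 1.8]
grip_width: 0.0441
```

>>> {"api": "step_arm", "payload": {"deltas": [[-1,-0.001,0,0,0],[-1,-0.001,-0.002,0,0],[-1,-0.001,-0.004,0,0],[-1,-0.001,-0.006,0,0],[-1,-0.001,-0.008,0,0],[-1,-0.001,-0.008,0,0]]}}

```text
time_s: 11.62
tool_pos: [0.528, -0.3536, 0.0664]
tool_rot: [-86.0, 90.0, 164.9]
force: [-0.0, -0.2, -0.1]
grip_width: 0.0434
```

>>> {"api": "step_arm", "payload": {"deltas": [[-1,-0.0005,-0.001,0,0],[-1,-0.0005,-0.002,0,0],[-1,-0.0005,-0.003,0,0],[-1,-0.0005,-0.003,0,0]]}}

```text
time_s: 12.12
tool_pos: [0.526, -0.3529, 0.0671]
tool_rot: [86.4, 89.9, -22.8]
force: [1.8, 0.4, -3.2]
grip_width: 0.0441
```

>>> {"api": "step_arm", "payload": {"deltas": [[-1,0,-0.001,0,0],[-1,0,-0.002,0,0],[-1,0,-0.002,0,0],[-1,0,-0.002,0,0]]}}

```text
time_s: 12.62
tool_pos: [0.5242, -0.3523, 0.0674]
tool_rot: [79.0, 89.9, -30.1]
force: [3.1, -0.2, -2.9]
grip_width: 0.0439
```

>>> {"api": "step_arm", "payload": {"deltas": [[-1,0,-0.001,0,0],[-1,0,-0.002,0,0],[-1,0,-0.002,0,0],[-1,0,-0.002,0,0]], "newtons": 35}}

```text
time_s: 13.12
tool_pos: [0.5225, -0.3517, 0.0675]
tool_rot: [83.4, 89.9, -25.7]
force: [5.1, -1.9, -3.5]
grip_width: 0.0438
```

```bash
python3 - <<'E'
from tilt import *
run('g',np.radians(160.93))
out=[]
for n,(u,v) in dict(scene=(420,175),top=(435,190)).items():
    p=cv2.imread(f'pics/g_{n}.png'); out.append(cv2.resize(p[v-30:v+30,u-40:u+40],(400,300),interpolation=2))
cv2.imwrite('pics/g.png',np.vstack(out))
E
```

```text
13.125 [ 0.5225 -0.3517  0.0675] [ 5.1 -1.9 -3.5]
scene none
top 0.84 314 121 slope deg -15.5 z@tcp 0.0015
```

View pics/g.png

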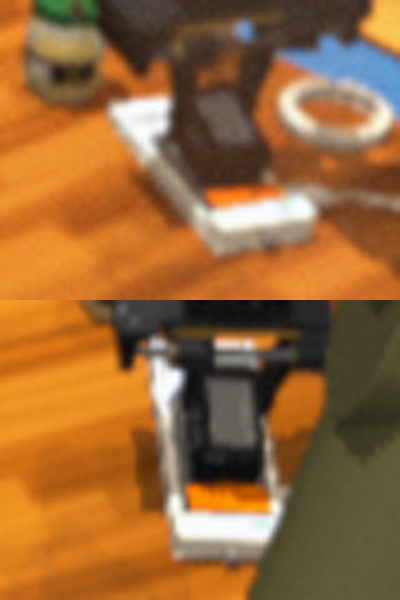

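>>> {"api": "step_arm", "payload": {"deltas": [[-1,0.0005,-0.0005,0,0],[-1,0.0015,0,0,0],[-1,0.0025,0.0007,0,0],[-1,0.0035,0.0015,0,0],[-1,0.0035,0.0015,0,0]], "newtons": 14}}

```text
time_s: 13.95
tool_pos: [0.5243, -0.3523, 0.0644]
tool_rot: [78.4, 89.9, -30.7]
force: [5.2, -1.4, 2.9]
grip_width: 0.044
```

>>> {"api": "step_arm", "payload": {"deltas": [[-1,0.001,0.0005,0,0],[-1,0.002,0.0012,0,0],[-1,0.003,0.002,0,0],[-1,0.003,0.002,0,0]], "newtons": 12}}

```text
time_s: 14.45
tool_pos: [0.5259, -0.353, 0.0612]
tool_rot: [76.0, 89.9, -33.1]
force: [4.6, -1.9, 3.1]
grip_width: 0.0438
```

>>> {"api": "step_arm", "payload": {"deltas": [[-1,0.001,0.0003,0,0],[-1,0.002,0.0009,0,0],[-1,0.003,0.0015,0,0],[-1,0.003,0.0015,0,0]]}}

```text
time_s: 14.95
tool_pos: [0.5271, -0.3534, 0.0578]
tool_rot: [73.8, 89.9, -35.3]
force: [4.5, -2.4, 3.8]
grip_width: 0.044
```

>>> {"api": "step_arm", "payload": {"deltas": [[-1,0.001,-0.0005,0,0],[-1,0.002,0.0001,0,0],[-1,0.003,0.0006,0,0],[-1,0.003,0.0006,0,0]]}}

```text
time_s: 15.45
tool_pos: [0.5279, -0.3537, 0.0549]
tool_rot: [78.0, 89.9, -31.2]
force: [5.0, -2.2, 3.5]
grip_width: 0.044
```

```bash
python3 - <<'E'
from tilt import *
run('k',np.radians(160.93))
E
```

```text
15.45 [ 0.5279 -0.3537  0.0549] [ 5.  -2.2  3.5]Traceback (most recent call last):
  File "<stdin>", line 2, in <module>
  File "tilt.py", line 16, in run
    c=np.polyfit(a[k],z[k],1); res=z[k]-np.polyval(c,a[k]); k2=abs(res)<.004
    raise TypeError("expected non-empty vector for x")
TypeError: expected non-empty vector for x
```

```bash
cat > lab.py <<'E'
from fit import *
def lab(T,yaw=np.radians(160.93),lo=.012,hi=.05,img=None):
    ax=np.array([np.cos(yaw),np.sin(yaw),0]); la=np.array([-ax[1],ax[0],0])
    for n in('top','scene'):
        p,d=read_camera(n); cv2.imwrite(f'pics/{img}_{n}.png',p[:,:,::-1])
        P,u,v=pts(n,d); q=P-T; a,l,z=q@ax,q@la,q[:,2]
        k=(abs(l)<.014)&(a>lo)&(a<hi)&(abs(z)<.03)
        c=np.polyfit(a[k],z[k],1)
        for _ in range(4): k2=k&(abs(z-np.polyval(c,a))<.004); c=np.polyfit(a[k2],z[k2],1)
        print(n,k.sum(),k2.sum(),'deg',np.degrees(np.arctan(c[0])).round(1),'world z at lo,hi',(np.polyval(c,[lo,hi])+T[2]).round(4))
E
python3 -c "
from lab import *
lab(np.array([.5279,-.3537,.0549]),img='k')"
```

```text
top 76 56 deg -0.1 world z at lo,hi [0.0548 0.0547]
scene 43 43 deg -5.0 world z at lo,hi [0.0547 0.0514]
```

>>> {"api": "step_arm", "payload": {"deltas": [[-1,0.001,0,0,0],[-1,0.002,0.0005,0,0],[-1,0.003,0.0012,0,0],[-1,0.003,0.0012,0,0]]}}

```text
time_s: 16.15
tool_pos: [0.5288, -0.354, 0.0517]
tool_rot: [76.1, 89.9, -33.0]
force: [5.9, -2.4, 4.0]
grip_width: 0.0438
```

>>> {"api": "step_arm", "payload": {"deltas": [[-1,0.0007,0.0002,0,0],[-1,0.0014,0.0005,0,0],[-1,0.002,0.0008,0,0],[-1,0.002,0.0008,0,0]]}}

```text
time_s: 16.65
tool_pos: [0.529, -0.3541, 0.0511]
tool_rot: [-20.6, 90.0, -129.7]
force: [1.4, -0.6, 11.6]
grip_width: 0.0438
```

>>> {"api": "step_arm", "payload": {"deltas": [[-1,-0.001,0,0,0],[1,-0.001,0,0,0],[1,-0.001,0,0,0],[1,-0.001,0,0,0],[1,-0.001,0,0,0],[1,-0.03,0,0,0],[1,-0.07,0,0,0],[1,-0.11,0,0,0],[1,-0.11,0.05,0,0],[1,-0.11,0.1,0,0],[1,-0.11,0.12,0,0],[1,-0.11,0.12,0,0]]}}

```text
time_s: 18.15
tool_pos: [0.6432, -0.3927, 0.1583]
tool_rot: [-128.6, 89.9, 122.4]
force: [0.3, 0.6, -1.0]
grip_width: 0.0868
```

```bash
python3 - <<'E'
from lab import *
lab(np.array([.529,-.3541,.0511]),lo=-.015,hi=.05,img='m')
out=[]
for n,(u,v) in dict(scene=(420,175),top=(435,190)).items():
    p=cv2.imread(f'pics/m_{n}.png'); out.append(cv2.resize(p[v-30:v+30,u-40:u+40],(400,300),interpolation=2))
cv2.imwrite('pics/m.png',np.vstack(out)); print(monitor.get_obs()['tool_pos'],monitor.get_obs()['time_s'])
E
```

```text
top 116 90 deg -2.3 world z at lo,hi [0.0545 0.0519]
scene 70 68 deg -0.1 world z at lo,hi [0.0501 0.0501]
[ 0.64162213 -0.39300591  0.15899176] 18.25
```

View pics/m.png

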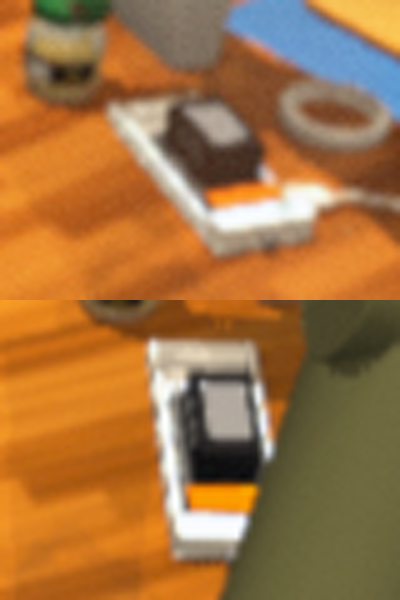

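>>> {"api": "step_arm", "payload": {"deltas": [[-1,0,-0.02,0,0],[-1,0,-0.07,0,0],[-1,0,-0.111,0,0],[-1,0.02,-0.111,0,0],[-1,0.05,-0.111,0,0],[-1,0.072,-0.111,0,0],[-1,0.082,-0.111,0,0],[-1,0.082,-0.111,0,0],[-1,0.082,-0.111,0,0]]}}

```text
time_s: 19.38
tool_pos: [0.5383, -0.3572, 0.0785]
tool_rot: [75.0, 89.9, -34.1]
force: [-0.7, -0.6, 0.7]
grip_width: 0.0058
```

>>> {"api": "step_arm", "payload": {"deltas": [[-1,0.001,0,0,0],[-1,0.002,0,0,0],[-1,0.003,0,0,0],[-1,0.004,0,0,0],[-1,0.004,0,0,0]]}}

```text
time_s: 20.0
tool_pos: [0.5375, -0.3569, 0.0734]
tool_rot: [-81.1, 90.0, 169.8]
force: [0.7, 0.6, 0.7]
grip_width: 0.0005
```

>>> {"api": "step_arm", "payload": {"deltas": [[-1,0.0005,0,0,0],[-1,0.001,0,0,0],[-1,0.0015,0,0,0],[-1,0.0015,0,0,0]]}}

```text
time_s: 20.5
tool_pos: [0.5375, -0.3569, 0.072]
tool_rot: [-70.6, 90.0, -179.7]
force: [-0.3, 0.0, -0.3]
grip_width: 0.0004
```

>>> {"api": "step_arm", "payload": {"deltas": [[-1,0.0005,0,0,0],[-1,0.001,0,0,0],[-1,0.001,0,0,0]]}}

```text
time_s: 20.88
tool_pos: [0.5376, -0.357, 0.0715]
tool_rot: [30.2, 90.0, -78.9]
force: [-0.9, -0.6, 3.1]
grip_width: 0.0006
```

>>> {"api": "step_arm", "payload": {"deltas": [[-1,0.0005,0,0,0],[-1,0.001,0,0,0],[-1,0.001,0,0,0]]}}

```text
time_s: 21.25
tool_pos: [0.5376, -0.3569, 0.0714]
tool_rot: [22.3, 90.0, -86.8]
force: [-3.2, 1.7, 9.4]
grip_width: 0.0003
```

>>> {"api": "step_arm", "payload": {"deltas": [[-1,0.0005,0,0,0],[-1,0.001,0,0,0],[-1,0.001,0,0,0]]}}

```text
time_s: 21.62
tool_pos: [0.5377, -0.357, 0.0714]
tool_rot: [25.6, 90.0, -83.5]
force: [-4.9, 2.9, 13.2]
grip_width: 0.0005
```

>>> {"api": "step_arm", "payload": {"deltas": [[-1,-0.004,0,0,0],[-1,-0.006,0,0,0],[-1,-0.006,-0.03,0,0],[-1,-0.006,-0.048,0,0],[-1,-0.006,-0.048,0,0],[-1,-0.004,-0.048,0,0],[-1,-0.003,-0.048,0,0],[-1,-0.0025,-0.048,0,0],[-1,-0.002,-0.048,0,0],[-1,-0.002,-0.048,0,0]]}}

```text
time_s: 22.88
tool_pos: [0.4928, -0.3412, 0.0715]
tool_rot: [88.0, 89.9, -21.2]
force: [0.8, 0.1, 3.3]
grip_width: 0.0002
```

>>> {"api": "step_arm", "payload": {"deltas": [[-1,0.0005,0,0,0],[-1,0.001,0,0,0],[-1,0.001,0,0,0]]}}

```text
time_s: 23.25
tool_pos: [0.4928, -0.3412, 0.0714]
tool_rot: [75.3, 89.9, -33.8]
force: [-1.6, 3.1, 8.0]
grip_width: 0.0004
```

>>> {"api": "step_arm", "payload": {"deltas": [[-1,-0.005,0,0,0],[-1,-0.04,0,0,0],[-1,-0.08,0,0,0],[-1,-0.12,0,0,0],[-1,-0.12,0,0,0],[-1,-0.12,0,0,0],[-1,-0.12,0,0,0]]}}

```text
time_s: 24.12
tool_pos: [0.4913, -0.3408, 0.1883]
tool_rot: [-104.6, 89.8, 146.2]
force: [0.0, 1.4, 0.2]
grip_width: 0.0005
```

```bash
python3 - <<'E'
from lab import *
lab(np.array([.529,-.3541,.0511]),lo=-.015,hi=.05,img='z')
for t in('mug_tea','jar_mustard','spice_4'):
    r=regions_of('scene',t); print(t,[x['pixel'] for x in r[:2]])
env.sign_off(); print(monitor.get_obs()['time_s'])
E
```

```text
top 118 86 deg -0.7 world z at lo,hi [0.0535 0.0528]
scene 76 75 deg 0.2 world z at lo,hi [0.0507 0.0509]
mug_tea [[422.4, 174.8]]
jar_mustard [[393.6, 151.4]]
spice_4 [[244.5, 261.6], [358.8, 152.2]]
the job is handed in; nothing more can be done
the job is handed in; nothing more can be done
```

The battery pack appears to be on charge, flat in the cradle with its tongue under the nose. I handed the job in at about 24 s; no verdict is reported.

- **How it went:** I gripped the pack loosely near the heel and lifted it, so the tongue stayed on the worktop and the pack tilted about 15°. I then clamped it and carried it over. I lowered the tongue to the pocket floor, slid it under the nose and pushed against the contacts with about 5–6 N. I rocked the heel down and let go, then pressed the heel from above. No force reading exceeded about 13 N.
- **Insert position:** The pictures put the insert roughly 11 mm towards the nose, and the tongue met the contacts about where that predicts.
- **Flatness checks:** Touching the heel and the front of the pack gave the same contact height at both, 71.4 mm at the TCP. That puts the pack's top at about 52.4 mm, against 52 mm expected. Camera depth gave tilts of −0.7° (top) and +0.2° (scene).
- **Checks that disagreed:** The cameras differed by 2–3 mm in absolute height. An earlier depth reading from the top camera showed −2.3° before the final press. In the last picture the network found the mustard jar and both spice jars within 2 pixels of where they started. For the mug it reported a spot on the cradle, a mistake it also made at low confidence at the start, so the mug has no final check. The arm never went near it.

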